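# Fish the desiccant cartridge out of the drying pot

## Robot

A 7-joint arm with a two-finger parallel gripper is mounted at the origin on a cart in front of the work surface, level with it; the furniture and walls round the work are solid. World frame = base frame: x ahead of the robot, y to its left, z up, the work surface at z = 0. Lengths are in m, angles in rad, forces in N, time in s.
With the tool pointing down it reaches from about 0.4 to 0.85 m from the base axis. Payload 10.4 kg.
Tool frame: the origin (TCP) lies between the finger pads; the fingertips stand ahead of it and the grasp point (between the pads) lies 5 mm behind it (manip.tip_extent is the z of the fingertips in the tool frame, in m); z points along the fingers, y is the line along which they close (so a half turn about z gives the same grasp; the last joint's range is limited). The gripper opens to 85 mm and grips with 20 to 120 N. Pads are 22 mm wide; open, the fingers measure 114 mm over their backs; the gripper's body (76 mm by 85 mm) begins 54 mm behind the grasp point. The pads swing forward as they close: fully open they stand 13 mm farther back than shut.
Start: joints at [1.227, 0.332, -0.065, 1.46, 0.022, 1.35, -0.088], TCP at [0.197, -0.593, 0.245] pointing down, gripper open.
Joint ranges: [-2.6, 2.6], [-0.5, 2.12], [-1.47, 1.34], [0.16, 2.42], [-1.27, 4.41], [0.06, 2.06], [-2.6, 2.6]. Speed limits (rad/s): [2.22, 2.22, 2.79, 2.79, 3.14, 3.14, 3.14].

## Interface

Orientations are given as a unit quaternion [x, y, z, w].
In Python, from workcell import status, viewer, manip gives the robot as it stands.
- The arm moves only by the tool play_rows, never from a script. Its argument "plan" is one flat list of numbers, 7 for each row, row after row: the turn, a rotation vector about the tool's x, y, z in degrees, then the shift along the tool's x, y, z in m, then the opening, from 0 (shut) to 1 (fully open). In form: [ax, ay, az, dx, dy, dz, grip, ax, ay, az, dx, dy, dz, grip, ...]. A call has 1 to 20 rows; each row is the pose to reach, as a shift and turn from the pose commanded when the call began, along the tool's axes at that moment; what a row does not reach only later rows make up. A row lasts 1/8 s, in which the tool goes at most 62.5 mm and 10.7 degrees, less where a joint would pass 70% of its speed; a pose out of reach is approached as far as the arm can. A call with a gripper value outside its range is refused whole. The fingers move at their own pace and stop on an object; "squeeze" is the grip in N (left out, the last holds). Time passes only in rows, so rows that repeat a pose let the fingers close. It gives the time, the measured TCP pose, the force, the opening and the grip force at its end, in the units of the state.
- status.get_obs(): the state, without advancing time (a new reading comes with each control period).
- viewer.camera(name): name is "scene" or "top"; returns the picture (400x640x3 uint8, red, green, blue); there is no depth.
- viewer.camera_model(name): a dict with "fx", "fy", "cx", "cy" (pixels), "R" (3x3) and "t" (3): a world point X has camera coordinates R X + t. Camera axes: x right, y down, z forward; pixel columns grow to the right and rows downward; lengths in m; the calibration is good to about 2 mm. A picture is of the moment at which its call begins. camera_model takes no time and is no camera call.
- manip.hand_in(): hands the job in; it is judged then, once.
The state is a dict: "clock": time; "joint_pos": joint angles; "joint_velocities": joint speeds; "tau": joint torques, N m; "position": TCP position; "ee_rot": TCP orientation; "ft_force": force on the tool from outside, world axes, zero at the start; "torque": the same for the moment, N m; "grip_width": opening from 0.0 (shut) to 1.0 (fully open); "grasp_force": force on a finger pad.
Only numpy, scipy, OpenCV 4.12 (cv2) and the standard library are available. Lean on these libraries where they do the work, as an engineer would, in place of code of your own. Each camera call takes 0.05 s, during which the arm holds its last target. There are 200 camera calls.

## Task

With the hook, fish the desiccant cartridge out of the deep drying pot by its wire loop, without touching the cartridge with the fingers, and stand it upright on the round steel tray. Then hang the hook back upright in its stand, where it was.

Things in the scene. Friction and masses are not known exactly. Their poses are not given: they have to be found in the camera images.
- hook_grip (a point): Hook tool: centre of its upright black handle (20x20x60 mm), on its axis. z up, x the way the hook's tip points (at the start within 35 degrees of world x). It hangs in a fixed grey tube stand (60 mm wide, 105 tall, hole 42): its 56 mm steel collar, underside 36 mm below this point, rests on the rim, so this point starts 141 mm above the table. Lowest point 134 mm below this one. 0.1 kg.
- hook_foot (a point): Same tool, same axes, 129 mm below the handle's centre: middle of the upper side of the hook's level foot, where a loop hangs. 5 mm rod: it comes straight down at x = -9 mm, runs along the foot (underside 5 mm below this point) to x = +9 mm and turns up to a tip at x = +10 mm, 8.5 mm above this point. Outer faces at x = -11.5 and +12.5 mm.
- cartridge: Desiccant cartridge: plain metal tin, 54 mm wide, 24 tall, with a stiff, fixed, upright wire loop on top. Origin: centre of its underside; z up. The loop is a round-topped arch of 4 mm wire in the y-z plane (x leads through it), 32 mm wide inside, its top 54 (inside) to 58 mm above the origin. It stands in the pot within 4 mm of the bore's middle, x within 35 degrees of world x. 0.12 kg.
- pot_mouth (a point): Drying pot with the cartridge: centre of its open mouth, 95 mm above the table. Fixed, plain metal, 90 mm wide; bore 80 mm wide, its floor 6 mm above the table; the loop's top is 31 mm below the mouth. Its twin beside it holds a lidded canister and no loop; which of the two is on the left varies.
- tray_top (a point): Round steel tray: centre of its flat floor, 4 mm above the table. Fixed; 124 mm wide outside, 116 inside, rim 10 mm tall. The tray and the hook's stand swap places between starts.
There are look-alikes about, which are no part of the job. What is shaped like the part that bears hook_grip but purple is not meant.

How it is judged:
By the outcome, as a careful person would: the job done as asked, in the order asked, and still so for the second after the job is handed in, with the robot touching nothing.
It also fails if it takes over 61 s, if anything falls off the work surface, if the arm or the gripper's body presses on something with over 40 N, if the wrist force passes 120 N, or if a joint passes its speed limit or range.

## Working session

There is one attempt and no reset: what is moved stays moved. The work goes in short steps, Python scripts to look and compute and a tool call to move; the robot and the scene stay as the last step left them, time stands still between calls to the robot, and variables do not carry over. Pictures are saved under pics/ and viewed, at most 10 in all, crops included, and the job is handed in when it is done.

Besides the shell and the picture viewer there is one more tool, called as a command line: name --argument value ..., lists and objects as JSON in quotes. play_rows: Moves the arm, as the interface text tells. Its arguments: {"type":"object","properties":{"plan":{"type":"array","items":{"type":"number"}},"squeeze":{"type":"number"}},"required":["plan"]}

```bash
ls; mkdir -p pics; python3 - <<'E'
from workcell import status, viewer, manip
import cv2,numpy as np
for n in("scene","top"):
    cv2.imwrite(f"pics/{n}0.png",cv2.imread if 0 else viewer.camera(n)[:,:,::-1])
    m=viewer.camera_model(n);print(n,{k:np.round(v,4).tolist() for k,v in m.items()})
o=status.get_obs();print(o,manip.tip_extent)
E
```

```text
pics
scene {'fx': 501.8472, 'fy': 501.8472, 'cx': 316.8149, 'cy': 203.4266, 'R': [[-0.7129, -0.7011, -0.0123], [-0.5344, 0.5546, -0.6378], [0.4541, -0.4481, -0.7701]], 't': [0.5282, 0.2038, 0.842]}
top {'fx': 406.829, 'fy': 406.829, 'cx': 316.3963, 'cy': 202.065, 'R': [[-0.0019, -0.9998, 0.0211], [-0.9853, -0.0017, -0.1709], [0.1709, -0.0211, -0.9851]], 't': [0.2458, 0.5138, 0.9397]}
{'clock': 0.1, 'joint_pos': array([ 1.22740508,  0.33281927, -0.06473321,  1.46083671,  0.02160102,
        1.34991645, -0.0884863 ]), 'joint_velocities': array([-0.00051756,  0.0005135 ,  0.00015933, -0.00390679, -0.00057528,
       -0.00131966, -0.00075546]), 'tau': array([ 1.22577421e-03, -6.26749063e+01,  4.91721381e-02, -3.92428386e+01,
        1.64189504e-02,  6.91162306e-03,  2.98880809e-05]), 'position': array([ 0.19699019, -0.59281134,  0.2445988 ]), 'ee_rot': array([ 9.87158854e-01,  1.59740368e-01, -1.26146575e-04, -6.29549629e-04]), 'ft_force': array([0.78890748, 0.08828727, 0.25905708]), 'torque': array([-0.00098037,  0.00785745,  0.03169293]), 'grasp_force': 0.0, 'grip_width': 1.0034303369850641} 0.014
```

View pics/scene0.png

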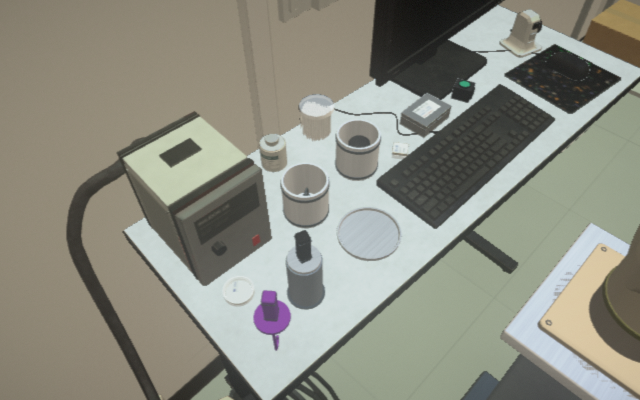

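View pics/top0.png

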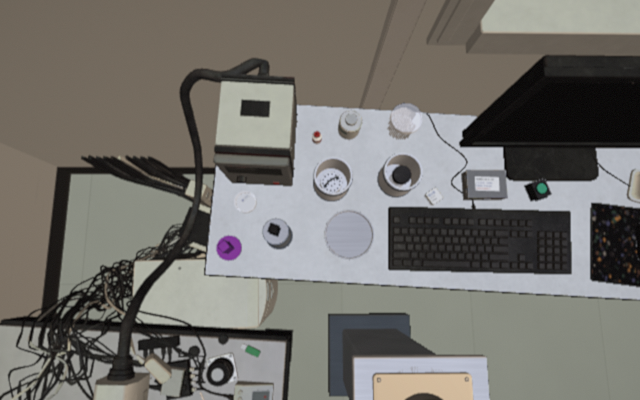

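The cartridge pot is at top (332,179) and scene (305,193). The hook stand is at top (277,232) and scene (304,250–290), and the tray is at top (349,234). The other pot, top (402,175), has the lidded canister. I'll zoom in for angles.

```bash
cat > h.py <<'E'
from workcell import status, viewer, manip
import cv2,numpy as np
from scipy.spatial.transform import Rotation as Ro
def ray(n,uv,z):
    m=viewer.camera_model(n);R=np.array(m['R']);t=np.array(m['t'])
    d=R.T@np.array([(uv[0]-m['cx'])/m['fx'],(uv[1]-m['cy'])/m['fy'],1]);c=-R.T@t
    return c+d*(z-c[2])/d[2]
def proj(n,X):
    m=viewer.camera_model(n);p=np.array(m['R'])@np.array(X)+np.array(m['t'])
    return np.array([m['fx']*p[0]/p[2]+m['cx'],m['fy']*p[1]/p[2]+m['cy']])
def crop(im,x,y,w,h,s): return cv2.resize(im[y:y+h,x:x+w],None,fx=s,fy=s,interpolation=cv2.INTER_CUBIC)
def grab(n): return np.ascontiguousarray(viewer.camera(n)[:,:,::-1])
E
python3 - <<'E'
from h import *
t=cv2.imread('pics/top0.png');s=cv2.imread('pics/scene0.png')
a=np.hstack([crop(t,307,154,50,50,8),crop(t,252,207,50,50,8)])
b=np.hstack([crop(s,280,160,50,50,4),crop(s,280,225,50,50,4)])
b=np.hstack([b,crop(s,335,200,70,50,4)])[:,:800]
b=cv2.copyMakeBorder(b,0,0,0,800-b.shape[1],0)
cv2.imwrite('pics/c1.png',np.vstack([a,b]))
print('stand',ray('top',(277,232),.105),'pot',ray('top',(332,179),.095),'tray',ray('top',(349,234.5),.012))
E
```

```text
stand [0.43516292 0.3347371  0.105     ] pot [0.55851203 0.21081489 0.095     ] tray [0.43820037 0.16514892 0.012     ]
```

View pics/c1.png

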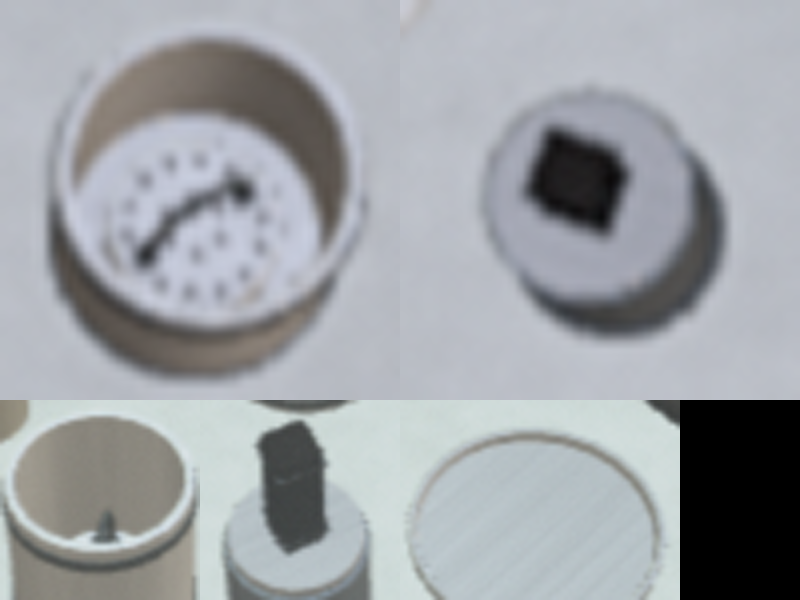

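```bash
cat >> h.py <<'E'
def yaw(q): 
    x=Ro.from_quat(q).as_matrix()[:,0]; return np.degrees(np.arctan2(x[1],x[0]))
def rel(tgts):
    "world (x,y,z,yaw_deg) targets -> az, dx,dy,dz from the current pose"
    o=status.get_obs();R=Ro.from_quat(o['ee_rot'])
    print('now',np.round(o['position'],4),round(yaw(o['ee_rot']),2),'clk',o['clock'],'f',np.round(o['ft_force'],2),'grip',o['grip_width'],o['grasp_force'])
    for x,y,z,w in tgts:
        print(np.round(R.inv().apply(np.array([x,y,z])-o['position']),4),'turn',np.round((R.inv()*Ro.from_euler('z',w,degrees=True)*Ro.from_quat([1,0,0,0])).as_rotvec(degrees=True),2))
E
python3 - <<'E'
from h import *
P=lambda x,y:(307+x/8,154+y/8)
print('pot',ray('top',P(209,173),.095))
a,b=ray('top',P(146,257),.032),ray('top',P(240,190),.032)
print('feet',a,b,np.linalg.norm(a-b),(a+b)/2,'yaw',np.degrees(np.arctan2(-(a-b)[0],(a-b)[1])))
S=lambda x,y:(252+(x-400)/8,207+y/8)
print('collar',ray('top',S(588,196),.109),'rim', ray('top',S(620,225),.105))
C=[ray('top',S(*c),.171) for c in((550,125),(630,165),(608,235),(527,190))]
print('handle',np.round(C,4),np.mean(C,0))
print('handle scene',ray('scene',(302.5,235),.171),'collar scene',ray('scene',(280+97/4,225+137/4),.109))
print('pot scene',ray('scene',(280+102/4,160+83/4),.095),'tray scene',ray('scene',(335+135/4,200+130/4),.014))
for p in((293,183),(297,80)): print('box',[ray('top',p,z) for z in(0,.2)])
rel([(.5,0,.3,45),(.437,.335,.26,67)])
E
```

```text
pot [0.56650066 0.20814893 0.095     ]
feet [0.55519165 0.22371408 0.032     ] [0.57635682 0.19461807 0.032     ] 0.035979740645043175 [0.56577424 0.20916608 0.032     ] yaw 36.03308019892111
collar [0.4358763  0.33776195 0.109     ] rim [0.42821625 0.32909979 0.105     ]
handle [[0.4481 0.3429 0.171 ]
 [0.4377 0.3222 0.171 ]
 [0.4196 0.3276 0.171 ]
 [0.4312 0.3485 0.171 ]] [0.43416284 0.33529275 0.171     ]
handle scene [0.43731032 0.33656008 0.171     ] collar scene [0.434788   0.33808516 0.109     ]
pot scene [0.56340445 0.20878849 0.095     ] tray scene [0.43634051 0.16869062 0.014     ]
box [array([0.5699248 , 0.30403076, 0.        ]), array([0.52553268, 0.29656886, 0.2       ])]
box [array([0.8493763 , 0.29563765, 0.        ]), array([0.74955421, 0.28984054, 0.2       ])]
now [ 0.197  -0.5928  0.2446] 18.38 clk 0.1 f [0.79 0.09 0.26] grip 1.0034303369850641 0.0
[ 0.4745 -0.4671 -0.0548] turn [-7.000e-02 -1.000e-02 -2.662e+01]
[ 0.5204 -0.8048 -0.0144] turn [-7.000e-02 -3.000e-02 -4.862e+01]
```

play_rows --plan '[0,0,-26,0.475,-0.467,-0.055,1,0,0,-26,0.475,-0.467,-0.055,1,0,0,-26,0.475,-0.467,-0.055,1,0,0,-26,0.475,-0.467,-0.055,1,0,0,-26,0.475,-0.467,-0.055,1,0,0,-26,0.475,-0.467,-0.055,1,0,0,-26,0.475,-0.467,-0.055,1,0,0,-26,0.475,-0.467,-0.055,1,0,0,-26,0.475,-0.467,-0.055,1,0,0,-26,0.475,-0.467,-0.055,1,0,0,-26,0.475,-0.467,-0.055,1,0,0,-48.6,0.52,-0.805,-0.03,1,0,0,-48.6,0.52,-0.805,-0.03,1,0,0,-48.6,0.52,-0.805,-0.03,1,0,0,-48.6,0.52,-0.805,-0.03,1,0,0,-48.6,0.52,-0.805,-0.03,1,0,0,-48.6,0.52,-0.805,-0.03,1,0,0,-48.6,0.52,-0.805,-0.03,1,0,0,-48.6,0.52,-0.805,-0.03,1]'

```text
clock: 2.48
position: [0.4371, 0.3339, 0.275]
ee_rot: [0.834, 0.551, -0.0, 0.0]
ft_force: [-0.2, 0.2, 1.5]
grip_width: 0.997
grasp_force: 0.0
```

```bash
python3 - <<'E'
from h import *
rel([(.436,.3365,.142,67)])
E
```

```text
now [0.4371 0.3339 0.275 ] 66.93 clk 2.475 f [-0.21  0.15  1.5 ] grip 0.9971531670493765 0.0
[ 0.0021 -0.0021  0.133 ] turn [ 0.    0.05 -0.07]
```

play_rows --plan '[0,0,0,0.002,-0.002,0.045,1,0,0,0,0.002,-0.002,0.09,1,0,0,0,0.002,-0.002,0.12,1,0,0,0,0.002,-0.002,0.133,1,0,0,0,0.002,-0.002,0.133,1,0,0,0,0.002,-0.002,0.133,0.5,0,0,0,0.002,-0.002,0.133,0.3,0,0,0,0.002,-0.002,0.133,0.2,0,0,0,0.002,-0.002,0.133,0.1,0,0,0,0.002,-0.002,0.133,0.1,0,0,0,0.002,-0.002,0.133,0.1,0,0,0,0.002,-0.002,0.133,0.1]' --squeeze 60

```text
clock: 3.98
position: [0.4359, 0.3376, 0.1428]
ee_rot: [0.834, 0.552, 0.0, 0.0]
ft_force: [-0.4, -1.3, 5.6]
grip_width: 0.226
grasp_force: 58.4
```

```bash
python3 - <<'E'
from h import *
rel([(.436,.3365,.33,67)])
t=grab('top');s=grab('scene')
cv2.imwrite('pics/c2.png',np.hstack([crop(t,237,182,80,100,5),crop(s,260,205,80,100,5)]))
E
```

```text
now [0.4359 0.3376 0.1428] 66.98 clk 3.975 f [-0.44 -1.3   5.61] grip 0.22550457464202908 58.398712277412415
[-0.0009  0.0006 -0.1872] turn [ 0.03 -0.03 -0.02]
```

View pics/c2.png

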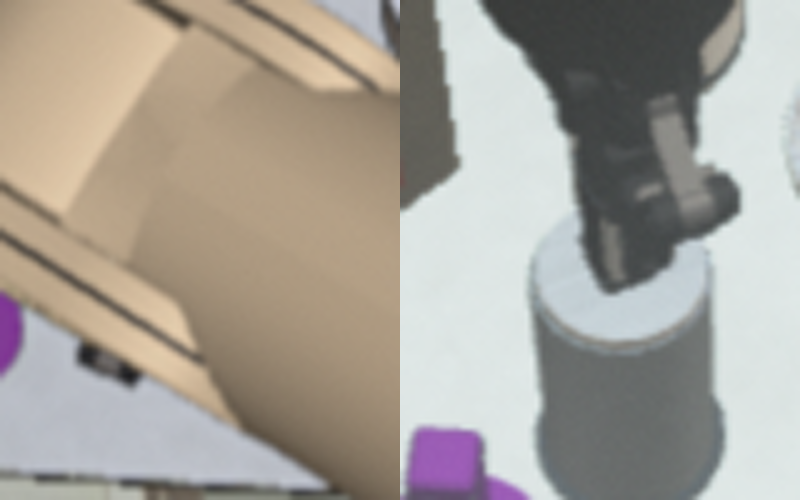

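play_rows --plan '[0,0,0,0,0,-0.02,0.1,0,0,0,0,0,-0.05,0.1,0,0,0,0,0,-0.09,0.1,0,0,0,0,0,-0.13,0.1,0,0,0,0,0,-0.165,0.1,0,0,0,0,0,-0.165,0.1,0,0,0,0,0,-0.165,0.1]'

```text
clock: 4.95
position: [0.4354, 0.3372, 0.3071]
ee_rot: [0.834, 0.552, -0.0, 0.0]
ft_force: [-0.4, 0.2, -0.2]
grip_width: 0.225
grasp_force: 58.3
```

```bash
python3 - <<'E'
from h import *
rel([(.55,.1975,.29,125.5)])
E
```

```text
now [0.4354 0.3372 0.3071] 66.99 clk 4.95 f [-0.37  0.19 -0.21] grip 0.2246967720459523 58.252896666526794
[-0.0838  0.1601  0.0172] turn [-2.000e-02  3.000e-02 -5.851e+01]
```

play_rows --plan '[0,0,-8,-0.03,0.015,0,0.1,0,0,-18,-0.07,0.033,0,0.1,0,0,-28,-0.105,0.05,0,0.1,0,0,-36,-0.124,0.06,0,0.1,0,0,-44,-0.12,0.09,0,0.1,0,0,-51,-0.105,0.12,0.005,0.1,0,0,-56,-0.092,0.145,0.01,0.1,0,0,-58.5,-0.084,0.16,0.017,0.1,0,0,-58.5,-0.084,0.16,0.017,0.1,0,0,-58.5,-0.084,0.16,0.017,0.1,0,0,-58.5,-0.084,0.16,0.017,0.1]'

```text
clock: 6.32
position: [0.5495, 0.1976, 0.2907]
ee_rot: [0.458, 0.889, -0.0, 0.0]
ft_force: [0.1, -0.6, -1.1]
grip_width: 0.224
grasp_force: 58.5
```

```bash
python3 - <<'E'
from h import *
rel([(.55,.1975,.29,125.5)])
s=grab('scene');u=proj('scene',[.55,.1975,.16]);print(u)
x,y=int(u[0])-60,int(u[1])-50
print(x,y);cv2.imwrite('pics/c3.png',crop(s,x,y,120,100,6))
o=status.get_obs()['position'];f=o-[0,0,.1308]
for n,d in(('foot',0),('rod',-.009),('tip',.010)):
    p=f+d*np.array([.814,.581,0])+[0,0,.0085 if d>0 else 0]; q=proj('scene',p);print(n,(q-[x,y])*6)
E
```

```text
now [0.5495 0.1976 0.2907] 125.48 clk 6.325 f [ 0.1  -0.59 -1.08] grip 0.2243298045640506 58.543124198913574
[-0.0004  0.0003  0.0007] turn [ 0.01  0.05 -0.02]
[314.34861599 156.3063731 ]
254 106
foot [362.80734945 302.60299861]
rod [393.24464576 305.76502604]
tip [328.34866226 278.29214483]
```

View pics/c3.png

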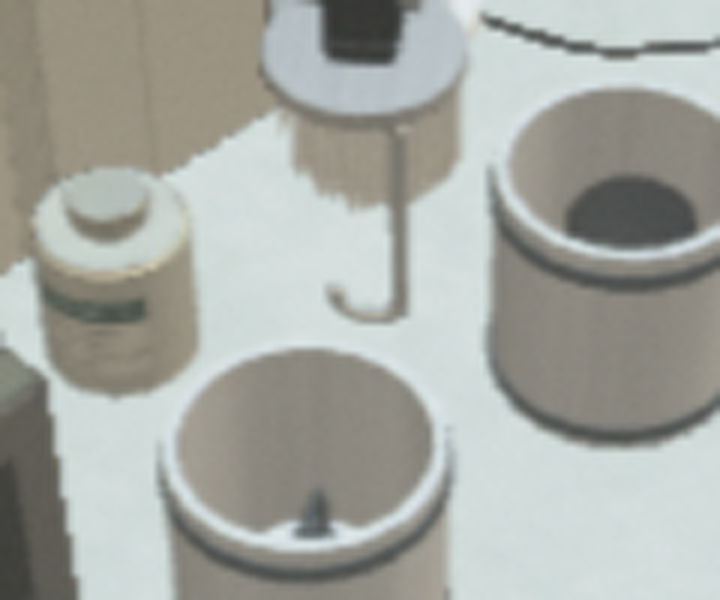

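The hook is straight and within about 1 mm of where I predicted: tip at crop (332,288), rod at (398,305). Next I lower it beside the loop.

play_rows --plan '[0,0,0,0,0,0.025,0.1,0,0,0,0,0,0.05,0.1,0,0,0,0,0,0.075,0.1,0,0,0,0,0,0.095,0.1,0,0,0,0,0,0.108,0.1,0,0,0,0,0,0.114,0.1,0,0,0,0,0,0.114,0.1,0,0,0,0,0,0.114,0.1]'

```text
clock: 7.38
position: [0.5504, 0.1978, 0.177]
ee_rot: [0.458, 0.889, 0.0, 0.0]
ft_force: [-0.2, 0.2, -1.2]
grip_width: 0.227
grasp_force: 58.6
```

```bash
python3 - <<'E'
from h import *
print('apex',ray('scene',(254+318/6,106+490/6),.064))
rel([(.566,.209,.1765,125.5),(.566,.209,.32,125.5)])
E
```

```text
apex [0.56929087 0.20022695 0.064     ]
now [0.5504 0.1978 0.177 ] 125.48 clk 7.375 f [-0.2   0.19 -1.19] grip 0.22687204471055694 58.599382638931274
[0.0001 0.0192 0.0005] turn [ 0.06  0.02 -0.02]
[ 1.00e-04  1.94e-02 -1.43e-01] turn [ 0.06  0.02 -0.02]
```

play_rows --plan '[0,0,0,0,0.005,0,0.1,0,0,0,0,0.01,0,0.1,0,0,0,0,0.015,0,0.1,0,0,0,0,0.0185,0,0.1,0,0,0,0,0.0185,0,0.1,0,0,0,0,0.0185,-0.005,0.1,0,0,0,0,0.0185,-0.01,0.1,0,0,0,0,0.0185,-0.015,0.1,0,0,0,0,0.0185,-0.02,0.1,0,0,0,0,0.0185,-0.025,0.1,0,0,0,0,0.0185,-0.03,0.1,0,0,0,0,0.0185,-0.03,0.1]'

```text
clock: 8.88
position: [0.5653, 0.2083, 0.2067]
ee_rot: [0.458, 0.889, 0.0, 0.0]
ft_force: [0.2, -0.3, -2.1]
grip_width: 0.23
grasp_force: 58.4
```

```bash
python3 - <<'E'
from h import *
rel([(.566,.209,.29,125.5)])
E
```

```text
now [0.5653 0.2083 0.2067] 125.48 clk 8.875 f [ 0.24 -0.26 -2.11] grip 0.23031003537665434 58.397313952445984
[ 0.0001  0.001  -0.0833] turn [ 0.03  0.02 -0.02]
```

The wrist force rose by about 1 N, so the cartridge is on the hook. I'll lift slowly.

play_rows --plan '[0,0,0,0,0,-0.008,0.1,0,0,0,0,0,-0.018,0.1,0,0,0,0,0,-0.03,0.1,0,0,0,0,0,-0.042,0.1,0,0,0,0,0,-0.054,0.1,0,0,0,0,0,-0.066,0.1,0,0,0,0,0,-0.078,0.1,0,0,0,0,0,-0.09,0.1,0,0,0,0,0,-0.102,0.1,0,0,0,0,0,-0.11,0.1,0,0,0,0,0,-0.115,0.1,0,0,0,0,0,-0.115,0.1]'

```text
clock: 10.38
position: [0.5652, 0.2083, 0.3214]
ee_rot: [0.458, 0.889, 0.0, 0.0]
ft_force: [0.2, 0.5, -2.6]
grip_width: 0.229
grasp_force: 58.4
```

```bash
python3 - <<'E'
from h import *
rel([(.4375,.167,.322,125.5),(.4375,.167,.20,125.5)])
s=grab('scene');o=status.get_obs()['position'];u=proj('scene',o-[0,0,.16])
x,y=int(u[0])-60,int(u[1])-50
print(x,y);cv2.imwrite('pics/c4.png',crop(s,x,y,120,100,5))
E
```

```text
now [0.5652 0.2083 0.3214] 125.48 clk 10.375 f [ 0.18  0.48 -2.63] grip 0.22918749139823058 58.39777886867523
[ 0.0405 -0.128  -0.0006] turn [ 0.01  0.01 -0.02]
[ 0.0405 -0.128   0.1214] turn [ 0.01  0.01 -0.02]
243 104
```

View pics/c4.png

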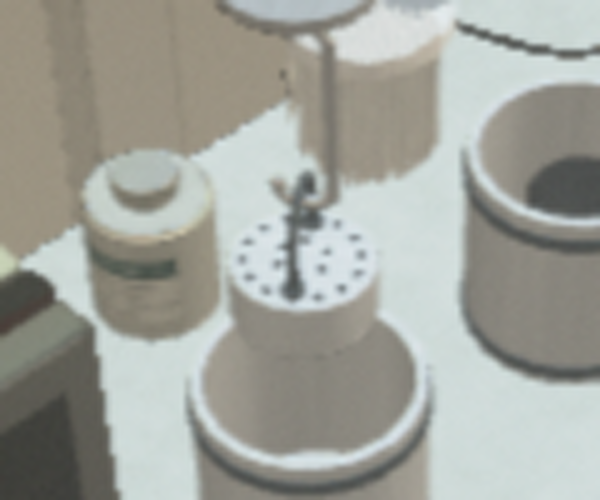

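Caught and hanging level: loop at crop (300,185) between tip and rod. Carrying it to the tray.

play_rows --plan '[0,0,0,0.001,-0.003,0,0.1,0,0,0,0.003,-0.01,0,0.1,0,0,0,0.007,-0.021,0,0.1,0,0,0,0.011,-0.034,0,0.1,0,0,0,0.015,-0.048,0,0.1,0,0,0,0.02,-0.063,0,0.1,0,0,0,0.025,-0.078,0,0.1,0,0,0,0.029,-0.092,0,0.1,0,0,0,0.033,-0.105,0,0.1,0,0,0,0.037,-0.116,0,0.1,0,0,0,0.039,-0.124,0,0.1,0,0,0,0.04,-0.128,0,0.1,0,0,0,0.04,-0.128,0,0.1,0,0,0,0.04,-0.128,0,0.1]'

```text
clock: 12.18
position: [0.4379, 0.1666, 0.3213]
ee_rot: [0.458, 0.889, 0.0, -0.0]
ft_force: [-0.1, -0.4, -2.3]
grip_width: 0.228
grasp_force: 58.4
```

play_rows --plan '[0,0,0,0,0,0.008,0.1,0,0,0,0,0,0.02,0.1,0,0,0,0,0,0.034,0.1,0,0,0,0,0,0.048,0.1,0,0,0,0,0,0.062,0.1,0,0,0,0,0,0.076,0.1,0,0,0,0,0,0.09,0.1,0,0,0,0,0,0.102,0.1,0,0,0,0,0,0.11,0.1,0,0,0,0,0,0.116,0.1,0,0,0,0,0,0.12,0.1,0,0,0,0,0,0.12,0.1,0,0,0,0,0,0.12,0.1,0,0,0,0,0,0.12,0.1]'

```text
clock: 13.92
position: [0.4379, 0.1665, 0.2015]
ee_rot: [0.458, 0.889, 0.0, 0.0]
ft_force: [-1.1, 0.4, -3.0]
grip_width: 0.228
grasp_force: 58.4
```

```bash
python3 - <<'E'
from h import *
rel([(.4375,.167,.182,125.5)])
t=grab('top');s=grab('scene')
cv2.imwrite('pics/c5.png',np.hstack([crop(t,300,190,80,100,5),crop(s,318,180,80,100,5)]))
E
```

```text
now [0.4379 0.1665 0.2015] 125.47 clk 13.925 f [-1.08  0.44 -2.97] grip 0.22847544694433386 58.396294713020325
[ 0.0006 -0.      0.0195] turn [ 0.02  0.02 -0.03]
```

View pics/c5.png

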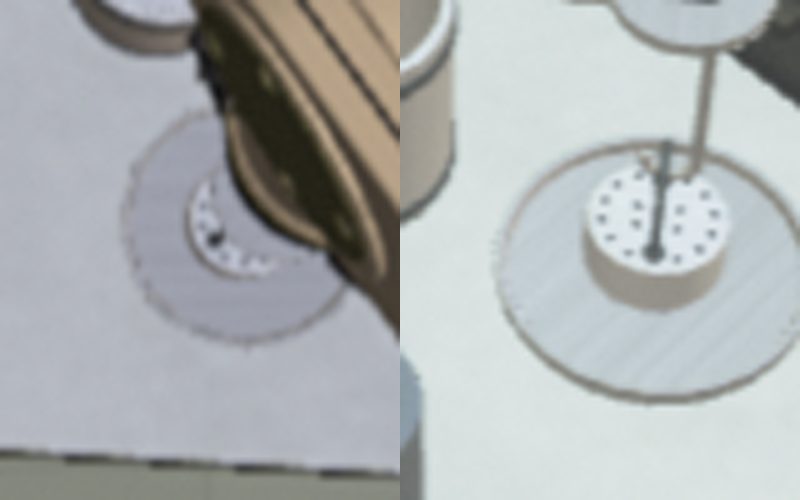

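The cartridge hangs centred over the tray. Next: set it down, drop the foot well below the wire and back out.

play_rows --plan '[0,0,0,0,0,0.003,0.1,0,0,0,0,0,0.006,0.1,0,0,0,0,0,0.009,0.1,0,0,0,0,0,0.012,0.1,0,0,0,0,0,0.015,0.1,0,0,0,0,0,0.018,0.1,0,0,0,0,0,0.021,0.1,0,0,0,0,0,0.025,0.1,0,0,0,0,0,0.028,0.1,0,0,0,0,0,0.028,0.1,0,0,0,0,0,0.028,0.1]'

```text
clock: 15.4
position: [0.4378, 0.1666, 0.1734]
ee_rot: [0.458, 0.889, 0.0, 0.0]
ft_force: [-0.4, -0.3, 0.3]
grip_width: 0.227
grasp_force: 58.5
```

```bash
python3 - <<'E'
from h import *
rel([])
s=grab('scene')
cv2.imwrite('pics/c6.png',crop(s,318,180,80,80,6))
E
```

```text
now [0.4378 0.1666 0.1734] 125.48 clk 15.4 f [-0.36 -0.32  0.27] grip 0.22746031906760586 58.47968101501465
```

View pics/c6.png

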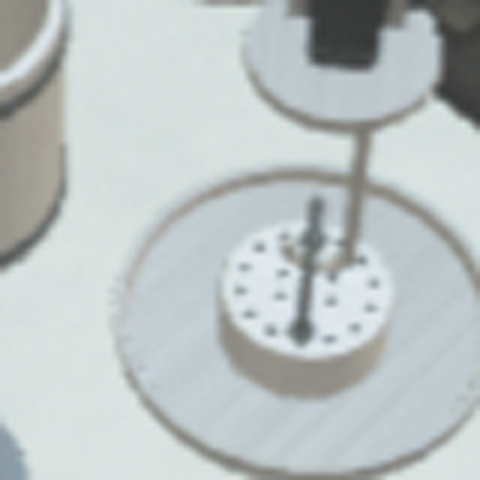

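play_rows --plan '[0,0,0,0,-0.004,0,0.1,0,0,0,0,-0.008,0,0.1,0,0,0,0,-0.012,0,0.1,0,0,0,0,-0.016,0,0.1,0,0,0,0,-0.02,0,0.1,0,0,0,0,-0.024,0,0.1,0,0,0,0,-0.026,0,0.1,0,0,0,0,-0.026,0,0.1]'

```text
clock: 16.45
position: [0.4165, 0.1513, 0.1733]
ee_rot: [0.458, 0.889, -0.0, 0.0]
ft_force: [0.5, 0.4, -0.5]
grip_width: 0.228
grasp_force: 58.5
```

```bash
python3 - <<'E'
from h import *
rel([])
s=grab('scene')
cv2.imwrite('pics/c7.png',crop(s,318,180,80,80,6))
E
```

```text
now [0.4165 0.1513 0.1733] 125.47 clk 16.45 f [ 0.49  0.44 -0.51] grip 0.2282933222128892 58.47974359989166
```

View pics/c7.png

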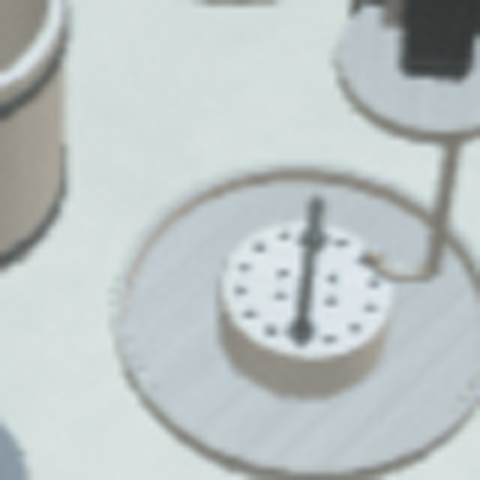

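The hook is clear of the loop and the cartridge stands unmoved. Raising the hook and returning it to above the stand.

play_rows --plan '[0,0,0,0,-0.002,-0.015,0.1,0,0,0,0,-0.002,-0.04,0.1,0,0,0,0,-0.002,-0.07,0.1,0,0,0,0,-0.002,-0.1,0.1,0,0,0,0,-0.002,-0.125,0.1,0,0,0,0,-0.002,-0.13,0.1,0,0,0,0,-0.002,-0.13,0.1]'

```text
clock: 17.38
position: [0.4148, 0.1503, 0.3031]
ee_rot: [0.458, 0.889, -0.0, 0.0]
ft_force: [-0.4, -0.2, -1.1]
grip_width: 0.226
grasp_force: 58.5
```

```bash
python3 - <<'E'
from h import *
rel([(.4359,.3376,.303,67)])
E
```

```text
now [0.4148 0.1503 0.3031] 125.49 clk 17.375 f [-0.37 -0.16 -1.07] grip 0.22574842025919717 58.52354407310486
[1.402e-01 1.259e-01 1.000e-04] turn [1.000e-02 2.000e-02 5.849e+01]
```

play_rows --plan '[0,0,4,0.01,0.009,0,0.1,0,0,12,0.03,0.027,0,0.1,0,0,21,0.05,0.045,0,0.1,0,0,30,0.07,0.063,0,0.1,0,0,39,0.092,0.083,0,0.1,0,0,47,0.112,0.101,0,0.1,0,0,54,0.129,0.116,0,0.1,0,0,58.5,0.1402,0.1259,0,0.1,0,0,58.5,0.1402,0.1259,0,0.1,0,0,58.5,0.1402,0.1259,0,0.1,0,0,58.5,0.1402,0.1259,0,0.1]'

```text
clock: 18.75
position: [0.4363, 0.3367, 0.3031]
ee_rot: [0.834, 0.552, -0.0, 0.0]
ft_force: [-0.4, 0.2, -1.8]
grip_width: 0.225
grasp_force: 58.5
```

```bash
python3 - <<'E'
from h import *
rel([(.4359,.3376,.143,67)])
E
```

```text
now [0.4363 0.3367 0.3031] 66.97 clk 18.75 f [-0.45  0.2  -1.79] grip 0.22521113854146918 58.51385056972504
[ 0.0008 -0.0007  0.1601] turn [ 0.01  0.03 -0.03]
```

play_rows --plan '[0,0,0,0.0005,-0.0005,0.02,0.1,0,0,0,0.0005,-0.0005,0.04,0.1,0,0,0,0.0005,-0.0005,0.06,0.1,0,0,0,0.0005,-0.0005,0.08,0.1,0,0,0,0.0005,-0.0005,0.1,0.1,0,0,0,0.0005,-0.0005,0.12,0.1,0,0,0,0.0005,-0.0005,0.138,0.1,0,0,0,0.0005,-0.0005,0.15,0.1,0,0,0,0.0005,-0.0005,0.156,0.1,0,0,0,0.0005,-0.0005,0.159,0.1,0,0,0,0.0005,-0.0005,0.16,0.1,0,0,0,0.0005,-0.0005,0.16,0.1]'

```text
clock: 20.25
position: [0.436, 0.3383, 0.1436]
ee_rot: [0.834, 0.552, 0.0, 0.0]
ft_force: [-0.1, -0.8, -1.3]
grip_width: 0.226
grasp_force: 58.5
```

play_rows --plan '[0,0,0,0,0,0.0005,0.1,0,0,0,0,0,0.001,0.1,0,0,0,0,0,0.0015,0.1,0,0,0,0,0,0.0015,0.1]'

```text
clock: 20.75
position: [0.4359, 0.3383, 0.1427]
ee_rot: [0.834, 0.552, 0.0, 0.0]
ft_force: [-4.4, -3.5, 9.7]
grip_width: 0.227
grasp_force: 59.9
```

It's seated (9.7 N upward). Opening gradually, then retracting.

play_rows --plan '[0,0,0,0,0,-0.0007,0.1,0,0,0,0,0,-0.0007,0.3,0,0,0,0,0,-0.0007,0.4,0,0,0,0,0,-0.0007,0.6,0,0,0,0,0,-0.0007,0.8,0,0,0,0,0,-0.0007,0.8,0,0,0,0,0,-0.0007,0.8,0,0,0,0,0,-0.01,0.8,0,0,0,0,0,-0.03,0.8,0,0,0,0,0,-0.06,0.8,0,0,0,0,0,-0.1,0.8,0,0,0,0,0,-0.14,0.8,0,0,0,-0.06,0,-0.16,0.8,0,0,0,-0.12,0,-0.16,0.8,0,0,0,-0.18,0,-0.16,0.8,0,0,0,-0.24,0,-0.16,0.8,0,0,0,-0.3,0,-0.16,0.8,0,0,0,-0.3,0,-0.16,0.8]'

```text
clock: 23.0
position: [0.3173, 0.0602, 0.3031]
ee_rot: [0.835, 0.551, 0.001, 0.001]
ft_force: [0.1, 0.9, -0.6]
grip_width: 0.794
grasp_force: 0.0
```

```bash
python3 - <<'E'
from h import *
rel([])
t=grab('top');s=grab('scene')
cv2.imwrite('pics/c8.png',np.hstack([crop(t,250,185,130,100,3),crop(s,270,190,135,130,3)[:300]]))
E
```

```text
now [0.3173 0.0602 0.3031] 66.83 clk 23.0 f [ 0.15  0.88 -0.57] grip 0.794305832248016 0.0
```

View pics/c8.png

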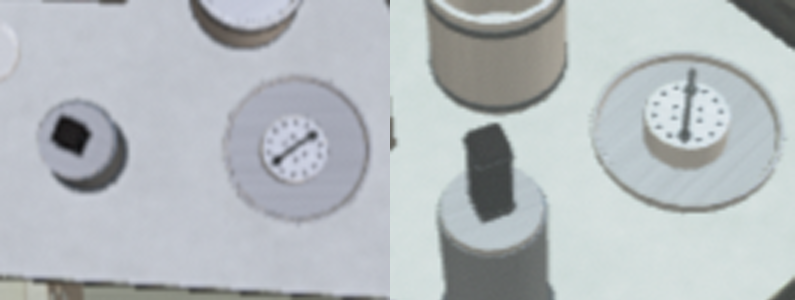

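The hook hangs upright in its stand, and the cartridge stands upright in the middle of the tray. The robot is clear of both.

```bash
python3 -c "
from workcell import manip
print(manip.hand_in())"
```

```text
the job is handed in; nothing more can be done
None
```

The cartridge was lifted out by its loop with the hook and now stands upright in the middle of the tray; the hook hangs upright in its stand again, and the job was handed in at about 23 s of the 61 s allowed (no verdict was returned).

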